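# Hook the equipment case out from under the desk shelf and latch it

### The arm

A 7-joint arm with a two-finger parallel gripper is mounted at the origin on the work surface. World frame = base frame: x ahead of the robot, y to its left, z up, the work surface at z = 0. Lengths are in m, angles in degrees, forces in N, time in s.
With the tool pointing down it reaches from about 0.425 to 0.875 m from the base axis. Payload 4.7 kg.
Tool frame: the origin (TCP) lies at the very end of the fingers, on their centre line; the grasp point (between the pads) lies 19 mm behind it (pinch_z is the distance from the TCP to the grasp point, in m); z points along the fingers, y is the direction in which the jaws open and shut (so a half turn about z gives the same grasp; the last joint's range is limited). The gripper opens to 87 mm and grips with 3 to 60 N. Pads are 19 mm wide; open, the fingers measure 117 mm over their backs; the gripper's body (75 mm by 190 mm) begins 51 mm behind the grasp point.
Start: joints at [67.615, 18.392, -4.016, 83.108, 1.295, 78.541, -3.26], TCP at [0.256, -0.597, 0.223] pointing down, gripper open.
Joint ranges: [-163.93, 163.93], [-17.29, 119.83], [-79.2, 71.16], [3.27, 140.29], [-89.18, 269.18], [5.43, 117.66], [-154.24, 154.24]. Speed limits (degrees/s): [147.25, 147.25, 180, 180, 180, 180, 180].

### API

Orientations are given as [roll, pitch, yaw] about the fixed x, y, z axes, in that order (R = Rz(yaw) Ry(pitch) Rx(roll)).
In Python, from cell import get_obs, read_camera, camera_params, sign_off, pinch_z gives the robot as it stands.
- The arm moves only by the shell command python3 -m handwheel 'ROWS' [FORCE]. ROWS is JSON, a list of rows, each a list of 5 numbers: the finger opening in m, from 0 to 0.087, then the shift along the tool's x, y, z in m, then the turn about the tool's z in rad. In form: [[jaw, tx, ty, tz, twist], ...]. A call has 1 to 20 rows; each row is the pose to reach, as a shift and turn from the pose commanded when the call began, along the tool's axes at that moment; what a row does not reach only later rows make up. A row lasts 1/10 s, in which the tool goes at most 50 mm and 8.59 degrees, less where a joint would pass 70% of its speed; a pose out of reach is approached as far as the arm can. A call with a gripper value outside its range is refused whole. The fingers move at their own pace and stop on an object; FORCE is the grip in N (left out, the last holds). Time passes only in rows, so rows that repeat a pose let the fingers close. It gives the time, the measured TCP pose, the force and the opening at its end, in the units of the state.
- get_obs(): the state, without advancing time (a new reading comes with each control period).
- read_camera(name): name is "side" or "top"; returns the picture (480x640x3 uint8, blue, green, red); there is no depth.
- camera_params(name): a dict with "camera_matrix" (3x3 intrinsics, pixels), "k1" (the pictures are not rectified: a ray, as slopes to the right and down, at radius r is drawn at 1 + k1 r^2 times it, then the intrinsics apply), "R" (3x3) and "t" (3): a world point X has camera coordinates R X + t. Camera axes: x right, y down, z forward; pixel columns grow to the right and rows downward; lengths in m; the calibration is good to about 2 mm. A picture is of the moment at which its call begins. camera_params takes no time and is no camera call.
- sign_off(): hands the job in, once; it reports no verdict.
The state is a dict: "time_s": time; "qpos": joint angles; "joint_velocities": joint speeds; "effort": joint torques, N m; "tool_pos": TCP position; "tool_rot": TCP orientation; "force": force on the tool from outside, world axes, zero at the start; "wrist_torque": the same for the moment, N m; "grip_width": finger opening in m.
Only numpy, scipy, OpenCV 4.12 (cv2) and the standard library are available. Lean on these libraries where they do the work, as an engineer would, in place of code of your own. Each camera call takes 0.05 s, during which the arm holds its last target.

### The job

The blue equipment case has been pushed back under the wire desk shelf with one of its two yellow latches left open. Catch the case's front carrying handle with the pull hook and drag the whole case out from under the shelf, without touching the case with the gripper or arm until it is out; then lay the hook down on the dark desk pad, do not drop it, and swing the open latch shut, flat against the front of the case. Leave the mug, the stapler and the plant where they are, and keep the case flat on the desk.

Things in the scene. Friction and masses are not known exactly. Their poses are not given: they have to be found in the camera images.
- hook_grip (a point): Pull hook: red plastic handle with black grip bands, 100 mm long, 26 mm wide, 42 mm high, lying on the desk pad on its flat underside; a steel rod 8 mm thick leaves its front and ends in a down-turned hook. Whole tool 234 mm long, about 0.16 kg. This point is the centre of the handle, 21 mm above its underside. Its x axis runs along the rod towards the hook end, z up. The centre of mass lies about 30 mm from here towards the hook end.
- hook_tip (a point): The lowest point of the down-turned end of the pull hook: 180 mm from the handle centre along its x axis, 20 mm below the handle centre (1 mm above the plane of the handle's underside). The down-turned end is upright, 8 mm thick; the axis of the level rod is 33 mm above this point, so 29 mm is free below the rod.
- case: Blue hard-plastic equipment case lying flat on the desk under the shelf, 150 mm deep (x), 220 mm wide (y), 72 mm high, 0.5 to 0.9 kg. Origin: centre of its underside. Its front face (at x = -75 mm) carries a black handle and two yellow latches and looks out of the open front of the shelf; x points from front to rear, z up. Its lid stays shut.
- case_handle (a point): Middle of the grip bar of the case's carrying handle: a fixed black bar 12 mm thick, parallel to the front face (case y), 34 mm in front of it and 36 mm above the desk (bar top at 42 mm), held by two arms at 40 mm either side of this point, so a slot 28 mm deep and 68 mm wide, open above and below, lies behind the bar. Axes as the case.
- case_rear_left (a point): Rear left edge of the case, half-way up (case x = +75 mm, y = +110 mm).
- case_rear_right (a point): Rear right edge of the case, half-way up (case x = +75 mm, y = -110 mm).
- latch (a joint): Angle of the open latch about its hinge: 0 = hanging straight down, flat against the front of the case (shut); about 1.57 = sticking level straight out to the front; larger = pointing up. It starts open and stays at any angle where it is left (light friction: under 1 N at its end). The other latch, at case y = -82 mm, is shut and does not move.
- latch_hinge (a point): Hinge of the open latch, on the front of the lid, 58 mm above the desk, at case y = +82 mm and 4 mm in front of the front face; the hinge line runs along case y. Axes as the case.
- latch_end (a point): Free end of the open latch: a yellow plate 28 mm wide, 39 mm long from the hinge, 5 mm thick (8 mm with the ridge near its end).
- shelf: Black wire desk shelf, fixed: 380 mm wide (y), 300 mm deep (x), wire top at 144 to 152 mm above the desk, an 8 mm thick leg at each corner, open all round below. Origin: on the desk under its centre. Its front edge is at x = -150 mm; x points from front to rear.
- shelf_edge (a point): Middle of the shelf's front edge, at desk height; axes as the shelf. Out from under the shelf is x < 0 here.
- pad: Dark desk pad, fixed, 280 mm (x) by 340 mm (y), 3 mm thick. Origin: centre of its underside.
- hook: The pull hook; origin at the centre of the underside of its handle, axes as hook_grip.
- mug: White mug standing on the desk, 80 mm across, 85 mm high, handle at its +y; origin under its centre. Leave alone.
- stapler: Green and black stapler lying on the desk, 150 x 36 x 38 mm, long along its x; origin under its centre. Leave alone.
- plant: Small plant in a terracotta pot standing on the shelf top, 80 mm across, 115 mm high; origin under its centre. Leave alone.
Not all that is in view belongs to the job. Leave any white look-alike of the hook alone.

How it is judged:
By the outcome, as a careful person would: the job done as asked, in the order asked, and still so for the second after the job is handed in, with the robot touching nothing.
It also fails if it takes over 64 s, if anything falls off the work surface, if the arm or the gripper's body presses on something with over 40 N, if the wrist force passes 120 N, or if a joint passes its speed limit or range.

## Working session

There is one attempt and no reset: what is moved stays moved. The work goes in short steps, Python scripts to look and compute and a shell command to move; the robot and the scene stay as the last step left them, time stands still between calls to the robot, and variables do not carry over. Pictures are saved under pics/ and viewed, and the job is handed in when it is done.

```bash
ls; mkdir -p pics
python3 - <<'E'
from cell import *
import cv2
print(get_obs(), pinch_z)
for n in("side","top"):
    cv2.imwrite(f"pics/{n}0.png",read_camera(n)); print(n,camera_params(n))
E
```

```text
pics
{'time_s': 0.0, 'qpos': array([67.61325609, 18.43957612, -4.01681897, 83.17481274,  1.29630105,
       78.54072211, -3.25916679]), 'joint_velocities': array([-0.07471852, -0.04338524, -0.0479274 ,  0.02633108, -0.01484671,
        0.09884963, -0.02510746]), 'effort': array([-4.76111964e-04, -4.91282523e+01, -4.04182160e-01, -3.12532461e+01,
       -6.39740657e-02,  4.36851103e-02,  1.84841238e-04]), 'tool_pos': array([ 0.25574647, -0.59697104,  0.22145663]), 'tool_rot': array([-1.79890211e+02,  6.61138146e-03,  2.31988126e+01]), 'force': array([0.06642679, 1.12680065, 0.21348979]), 'wrist_torque': array([-0.04029511,  0.00033649, -0.03374291]), 'grip_width': 0.08687238335146179} 0.0187
side {'camera_matrix': array([[465.4172187 ,   0.        , 323.73961064],
       [  0.        , 465.4172187 , 247.0855359 ],
       [  0.        ,   0.        ,   1.        ]]), 'k1': -0.10425083531784402, 'R': array([[-0.87333624, -0.48696828, -0.01207091],
       [-0.2809818 ,  0.52384976, -0.80413348],
       [ 0.39791084, -0.6988872 , -0.59432621]]), 't': array([0.40552562, 0.24640551, 0.94698375])}
top {'camera_matrix': array([[443.91092223,   0.        , 321.22118696],
       [  0.        , 443.91092223, 232.52179468],
       [  0.        ,   0.        ,   1.        ]]), 'k1': -0.03764353275687542, 'R': array([[ 0.00789683, -0.99983749, -0.01620611],
       [-0.98507594, -0.00499156, -0.17204789],
       [ 0.17193904,  0.01732288, -0.98495527]]), 't': array([-0.03853098,  0.48396739,  1.28581298])}
```

View pics/side0.png

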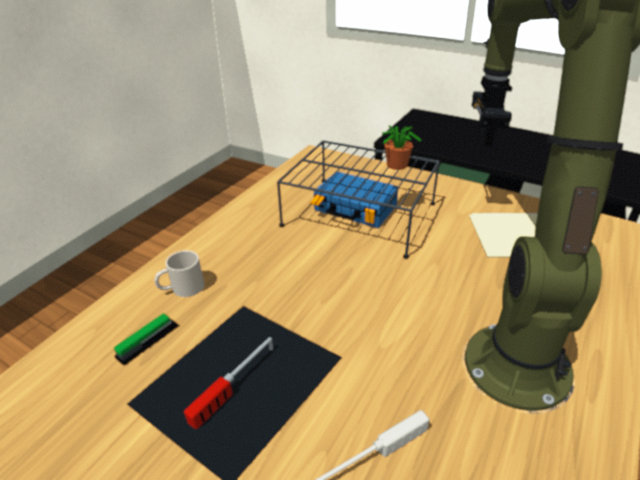

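View pics/top0.png

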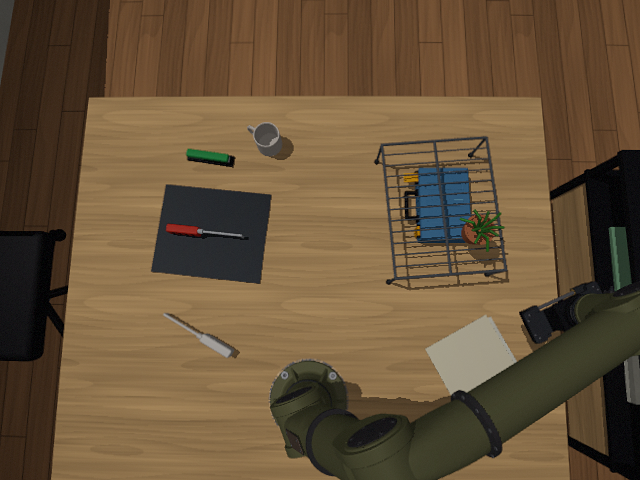

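```bash
cat > h.py <<'E'
import numpy as np, cv2
from cell import *
def ray(n,uv):
    p=camera_params(n);K=np.array(p["camera_matrix"],float)
    u=cv2.undistortPoints(np.array([[uv]],float),K,np.array([p["k1"],0,0,0,0.]))[0,0]
    # k1 convention: undistorted r -> drawn r(1+k1 r^2): same as cv2
    R=np.array(p["R"]);t=np.array(p["t"])
    return -R.T@t, R.T@np.array([u[0],u[1],1.])
def plane(n,uv,z):
    c,d=ray(n,uv); return c+d*(z-c[2])/d[2]
def tri(uvt,uvs):
    A=[];b=[]
    (c1,d1),(c2,d2)=ray("top",uvt),ray("side",uvs)
    s=np.linalg.lstsq(np.c_[d1,-d2],c2-c1,rcond=None)[0]
    p,q=c1+s[0]*d1,c2+s[1]*d2
    return (p+q)/2,np.linalg.norm(p-q)
def proj(n,X):
    p=camera_params(n)
    R=np.array(p["R"]);t=np.array(p["t"])
    return cv2.projectPoints(np.array(X,float).reshape(-1,1,3),cv2.Rodrigues(R)[0],t,np.array(p["camera_matrix"],float),np.array([p["k1"],0,0,0,0.]))[0][:,0]
def zoom(img,x0,y0,x1,y1,f,name):
    cv2.imwrite(name,cv2.resize(img[y0:y1,x0:x1],None,fx=f,fy=f,interpolation=cv2.INTER_CUBIC))
E
python3 - <<'E'
from h import *
t=cv2.imread("pics/top0.png");s=cv2.imread("pics/side0.png")
zoom(t,370,125,520,295,3.5,"pics/tz1.png"); zoom(t,145,175,285,290,5,"pics/tz2.png")
zoom(s,270,130,450,260,4.2,"pics/sz1.png"); zoom(s,125,300,345,480,3.3,"pics/sz2.png")
E
```

```text
(no output)
```

View pics/tz1.png

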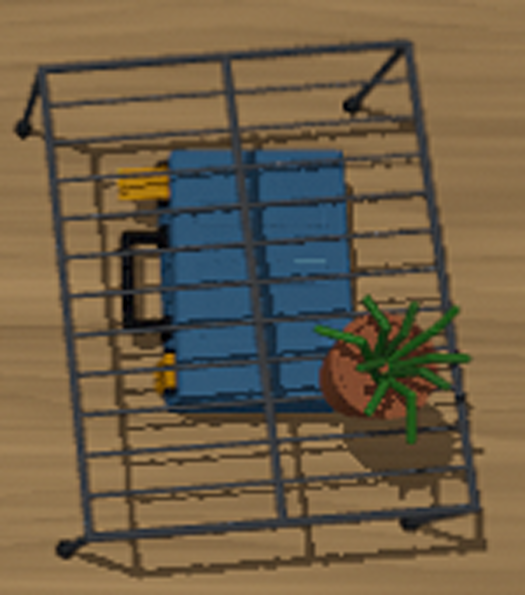

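View pics/tz2.png

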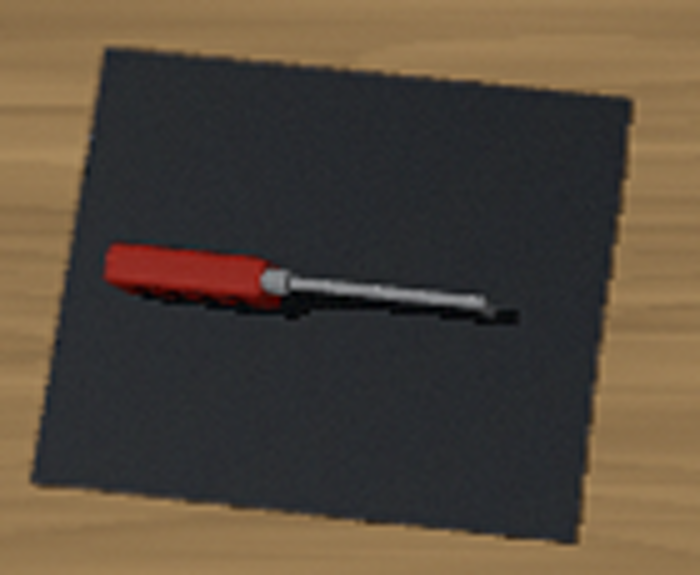

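View pics/sz1.png

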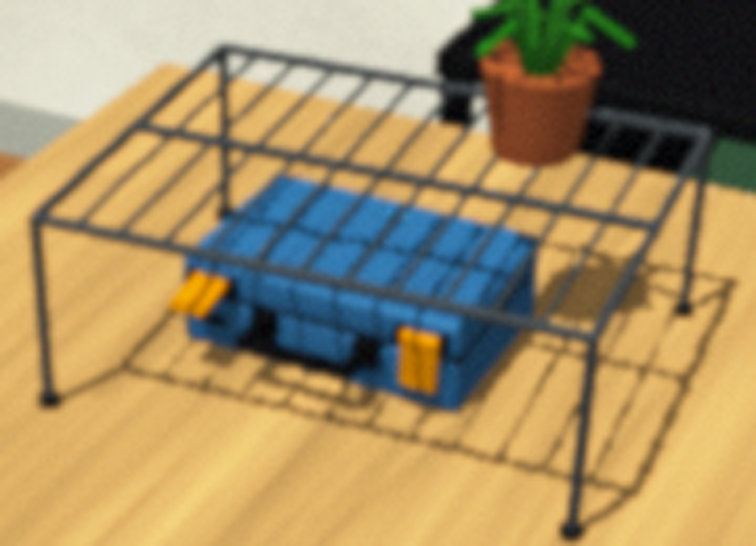

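View pics/sz2.png

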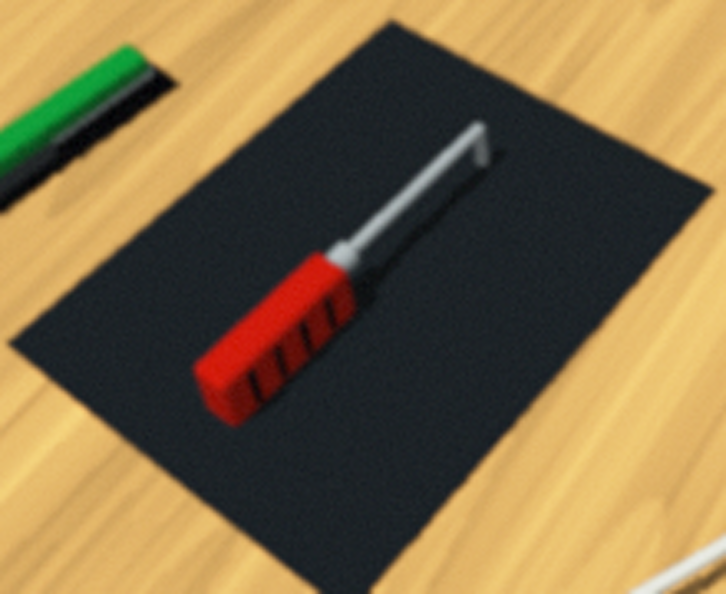

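Run:
```python
from h import *
np.set_printoptions(precision=4,suppress=True)
print("cams",ray("top",(320,240))[0],ray("side",(320,240))[0])
f=lambda x,y:(370+x/3.5,125+y/3.5)
g=lambda x,y:(270+x/4.2,130+y/4.2)
F={}
for k,a,b in [("FL",(23,130),(49,400)),("FR",(66,549),(572,532)),("RL",(351,105),(226,212)),("RR",(410,520),(684,310))]:
    p=plane("top",f(*a),0.004);q=plane("side",g(*b),0.004);F[k]=p;print("foot",k,p,q)
e=F["FR"]-F["FL"];print(np.linalg.norm(e),np.linalg.norm(F["RL"]-F["FL"]),np.degrees(np.arctan2(e[1],e[0])))
for k,a,b in [("shelf FL",(42,68),(38,216)),("shelf FR",(88,537),(597,340))]:
    print(k,tri(f(*a),g(*b)))
print("case front-left top",plane("top",f(170,150),.072),"rear-left",plane("top",f(343,150),.072),"rear-left side",plane("side",g(287,180),.072),"fl side",plane("side",g(190,257),.072))
print("bar",plane("top",f(127,240),.042),plane("top",f(127,328),.042),plane("side",g(315,356),.042))
print("latch end",plane("top",f(118,184),.058), "side",plane("side",g(185,307),.058),tri(f(118,184),g(185,307)))
print("latch R",plane("top",f(155,375),.058))
t=cv2.imread("pics/top0.png");hsv=cv2.cvtColor(t,cv2.COLOR_BGR2HSV)
bl=cv2.inRange(hsv,(98,110,50),(118,255,255))
bl=cv2.morphologyEx(bl,cv2.MORPH_CLOSE,np.ones((7,7)))
c=max(cv2.findContours(bl,0,2)[0],key=cv2.contourArea);print(cv2.minAreaRect(c))
print(cv2.approxPolyDP(c,4,True)[:,0].tolist())
# hook
i=lambda x,y:(145+x/5,175+y/5)
j=lambda x,y:(125+x/3.3,300+y/3.3)
print("hook rear top L,R",plane("top",i(106,245),.045),"front top",plane("top",i(270,262),.045))
print("rod end top",plane("top",i(486,300),.041),"side",plane("side",j(481,126),.041),tri(i(486,300),j(481,126)))
print("handle top corners side",[plane("side",j(*q),.045) for q in [(195,372),(232,388),(325,253),(355,272)]])
print("pad corners",[plane("top",i(*q),.003) for q in [(105,47),(632,100),(578,543),(34,484)]])
red=cv2.inRange(hsv,(0,120,90),(8,255,255));red[:,:140]=0;red[:,220:]=0
c=max(cv2.findContours(red,0,2)[0],key=cv2.contourArea);r=cv2.minAreaRect(c);print(r,[plane("top",q,.045) for q in cv2.boxPoints(r)])
```

```text
cams [ 0.256  -0.0584  1.3491] [0.0466 0.7302 0.7659]
foot FL [ 0.7176 -0.208   0.004 ] [ 0.7189 -0.2017  0.004 ]
foot FR [ 0.3408 -0.2398  0.004 ] [ 0.3409 -0.2324  0.004 ]
foot RL [ 0.7429 -0.5058  0.004 ] [ 0.7434 -0.501   0.004 ]
foot RR [ 0.3672 -0.5379  0.004 ] [ 0.3649 -0.5294  0.004 ]
0.37808517362836513 0.29885978274542113 -175.17166956738933
shelf FL (array([ 0.7215, -0.2086,  0.1461]), np.float64(0.0004873634667326544))
shelf FR (array([ 0.3411, -0.238 ,  0.145 ]), np.float64(0.0002745581573411849))
case front-left top [ 0.6769 -0.3259  0.072 ] rear-left [ 0.6778 -0.4741  0.072 ] rear-left side [ 0.6649 -0.4577  0.072 ] fl side [ 0.6711 -0.3202  0.072 ]
bar [ 0.6053 -0.2924  0.042 ] [ 0.5275 -0.2903  0.042 ] [ 0.5536 -0.2872  0.042 ]
latch end [ 0.6508 -0.2831  0.058 ] side [ 0.6515 -0.2787  0.058 ] (array([ 0.6529, -0.2832,  0.0549]), np.float64(0.0024205402781484375))
latch R [ 0.4839 -0.3101  0.058 ]
((443.0, 205.0), (74.0, 54.0), 90.0)
[[419, 168], [418, 240], [464, 242], [460, 230], [470, 213], [467, 169]]
hook rear top L,R [0.5074 0.4336 0.045 ] front top [0.4974 0.3327 0.045 ]
rod end top [0.4756 0.2018 0.041 ] side [0.4736 0.2091 0.041 ] (array([0.4774, 0.2035, 0.0335]), np.float64(0.0012797531872834353))
handle top corners side [array([0.5065, 0.438 , 0.045 ]), array([0.4822, 0.4355, 0.045 ]), array([0.4951, 0.3386, 0.045 ]), array([0.4714, 0.3407, 0.045 ])]
pad corners [array([0.6435, 0.4591, 0.003 ]), array([0.6095, 0.1223, 0.003 ]), array([0.333 , 0.1477, 0.003 ]), array([0.366 , 0.4843, 0.003 ])]
((181.38653564453125, 228.5592803955078), (31.143184661865234, 7.918962001800537), 6.115502834320068) [array([0.4864, 0.4344, 0.045 ]), array([0.5106, 0.4335, 0.045 ]), array([0.5008, 0.3381, 0.045 ]), array([0.4767, 0.3393, 0.045 ])]
```

```bash
cat >> h.py <<'E'
from scipy.spatial.transform import Rotation as Ro
def row(x,y,z,yaw=None,ref=None):
    o=get_obs(); R=Ro.from_euler('xyz',o['tool_rot'],degrees=True).as_matrix()
    p=np.array(o['tool_pos']); d=R.T@(np.array([x,y,z])-p)
    tw=0 if yaw is None else -((yaw-o['tool_rot'][2]+180)%360-180)
    print("shift",d.round(4),"twist rad",round(np.radians(tw),4),"rows>=",max(np.ceil(np.linalg.norm(d)/.05),np.ceil(abs(tw)/8.59)))
E
python3 - <<'E'
from h import *
row(.256,-.597,.40);row(.55,-.1,.40,84.5);row(.49,.377,.15,84.5)
print(plane("top",(266,135),.085),plane("top",(210,156),.038),plane("top",(486,236),.152))
E
```

```text
shift [ 0.0002 -0.0002 -0.1785] twist rad 0.0 rows>= 4.0
shift [ 0.4662 -0.3413 -0.1779] twist rad -1.07 rows>= 13.0
shift [ 0.5989 -0.8029  0.0729] twist rad -1.07 rows>= 21.0
[0.77481075 0.13302928 0.085     ] [0.7251502  0.31322479 0.038     ] [ 0.45757709 -0.4876073   0.152     ]
```

```bash
python3 -m handwheel '[[0.087,0,0,-0.05,0],[0.087,0,0,-0.10,0],[0.087,0,0,-0.15,0],[0.087,0,0,-0.18,0],[0.087,0,0,-0.18,0],[0.087,0.466,-0.341,-0.18,-1.07],[0.087,0.466,-0.341,-0.18,-1.07],[0.087,0.466,-0.341,-0.18,-1.07],[0.087,0.466,-0.341,-0.18,-1.07],[0.087,0.466,-0.341,-0.18,-1.07],[0.087,0.466,-0.341,-0.18,-1.07],[0.087,0.466,-0.341,-0.18,-1.07],[0.087,0.466,-0.341,-0.18,-1.07],[0.087,0.466,-0.341,-0.18,-1.07],[0.087,0.466,-0.341,-0.18,-1.07],[0.087,0.466,-0.341,-0.18,-1.07],[0.087,0.466,-0.341,-0.18,-1.07],[0.087,0.466,-0.341,-0.18,-1.07]]' 40; python3 -c "
from h import *
row(.49,.377,.15,84.5)"
```

```text
time_s: 1.9
tool_pos: [0.551, -0.0946, 0.4007]
tool_rot: [-179.9, -0.2, 85.0]
force: [1.2, 0.8, -0.7]
grip_width: 0.087
shift [ 0.4638 -0.101   0.2524] twist rad 0.0094 rows>= 11.0
```

```bash
python3 -m handwheel '[[0.087,0.464,-0.101,0.252,0.009],[0.087,0.464,-0.101,0.252,0.009],[0.087,0.464,-0.101,0.252,0.009],[0.087,0.464,-0.101,0.252,0.009],[0.087,0.464,-0.101,0.252,0.009],[0.087,0.464,-0.101,0.252,0.009],[0.087,0.464,-0.101,0.252,0.009],[0.087,0.464,-0.101,0.252,0.009],[0.087,0.464,-0.101,0.252,0.009],[0.087,0.464,-0.101,0.252,0.009],[0.087,0.464,-0.101,0.252,0.009],[0.087,0.464,-0.101,0.252,0.009],[0.087,0.464,-0.101,0.252,0.009]]' ; python3 -c "
from h import *
row(.49,.377,.010,84.5)
cv2.imwrite('pics/s1.png',read_camera('side'));cv2.imwrite('pics/t1.png',read_camera('top'))"
```

```text
time_s: 3.2
tool_pos: [0.4932, 0.3701, 0.1487]
tool_rot: [-179.9, 0.1, 84.1]
force: [-0.0, -1.1, 0.2]
grip_width: 0.0872
shift [ 0.0068 -0.0036  0.1387] twist rad -0.0078 rows>= 3.0
```

View pics/s1.png

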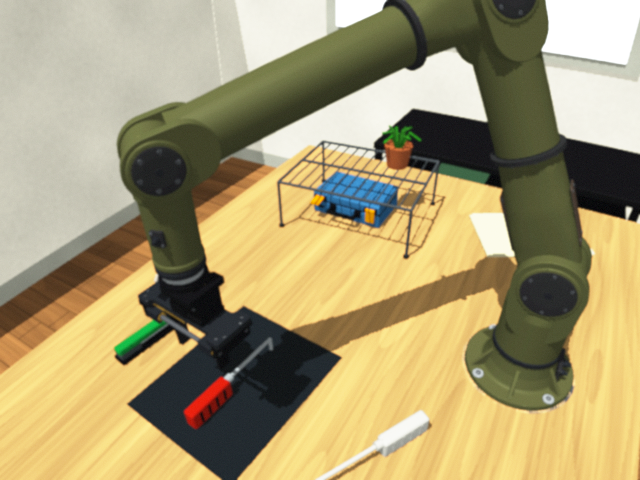

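View pics/t1.png

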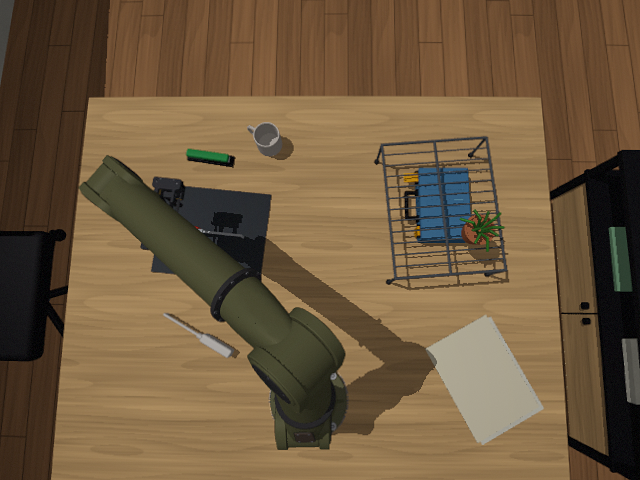

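```bash
python3 -m handwheel '[[0.087,0.006,-0.002,0.03,-0.007],[0.087,0.006,-0.002,0.06,-0.007],[0.087,0.006,-0.002,0.09,-0.007],[0.087,0.006,-0.002,0.115,-0.007],[0.087,0.006,-0.002,0.13,-0.007],[0.087,0.006,-0.002,0.138,-0.007],[0.087,0.006,-0.002,0.138,-0.007],[0.087,0.006,-0.002,0.138,-0.007]]' 40; python3 -c "
from h import *
row(.49,.377,.010,84.5)
cv2.imwrite('pics/s2.png',read_camera('side')[240:480,80:400].repeat(2,0).repeat(2,1))"
```

```text
time_s: 4.1
tool_pos: [0.4935, 0.3775, 0.0138]
tool_rot: [179.9, -0.1, 84.4]
force: [0.4, -0.0, 0.0]
grip_width: 0.0867
shift [-0.0009 -0.0035  0.0038] twist rad -0.0025 rows>= 1.0
```

View pics/s2.png

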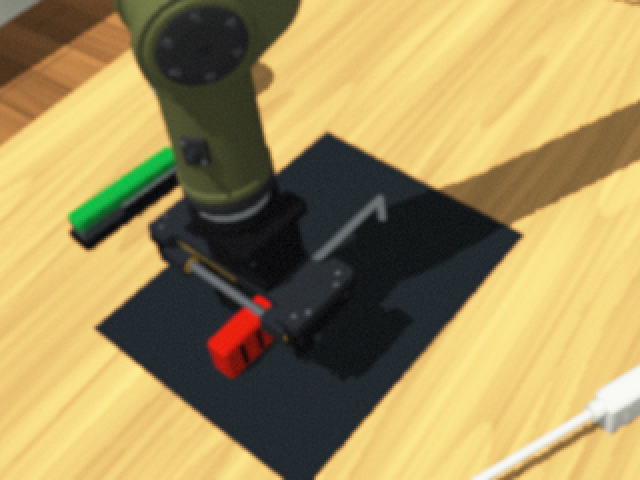

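```bash
python3 -m handwheel '[[0.087,0,-0.003,0.002,-0.002],[0.02,0,-0.003,0.002,-0.002],[0.02,0,-0.003,0.002,-0.002],[0.02,0,-0.003,0.002,-0.002],[0.02,0,-0.003,0.002,-0.002],[0.02,0,-0.003,0.002,-0.002],[0.02,0,-0.003,0.002,-0.002],[0.02,0,-0.003,0.002,-0.002]]' 45
```

```text
time_s: 4.95
tool_pos: [0.4896, 0.3775, 0.0105]
tool_rot: [-180.0, 0.0, 84.5]
force: [0.5, -0.2, -0.1]
grip_width: 0.0392
```

```bash
python3 -m handwheel '[[0.015,0,0,0,0],[0.015,0,0,0,0],[0.015,0,0,0,0],[0.015,0,0,0,0]]' 45
```

```text
time_s: 5.35
tool_pos: [0.4897, 0.3775, 0.0105]
tool_rot: [180.0, 0.0, 84.5]
force: [1.0, 0.4, -0.0]
grip_width: 0.0255
```

```bash
python3 -c "
from h import *
row(.566,.10,.12,90)"
```

```text
shift [-0.2689  0.1026 -0.1095] twist rad -0.096 rows>= 7.0
```

```bash
python3 -m handwheel '[[0.015,0,0,-0.02,0],[0.015,0,0,-0.05,0],[0.015,0,0,-0.09,0],[0.015,0,0,-0.11,0],[0.015,-0.04,0.015,-0.11,-0.02],[0.015,-0.08,0.03,-0.11,-0.04],[0.015,-0.12,0.045,-0.11,-0.06],[0.015,-0.16,0.06,-0.11,-0.08],[0.015,-0.2,0.075,-0.11,-0.096],[0.015,-0.24,0.09,-0.11,-0.096],[0.015,-0.269,0.103,-0.11,-0.096],[0.015,-0.269,0.103,-0.11,-0.096],[0.015,-0.269,0.103,-0.11,-0.096]]' 45; python3 -c "
from h import *
t=read_camera('top');s=read_camera('side')
cv2.imwrite('pics/t3.png',t);cv2.imwrite('pics/s3.png',s);print(get_obs()['tool_pos'],get_obs()['tool_rot'])"
```

```text
time_s: 6.65
tool_pos: [0.566, 0.0991, 0.1201]
tool_rot: [-179.9, -0.0, 89.9]
force: [0.3, 1.0, -1.4]
grip_width: 0.0257
[0.56562071 0.10149471 0.12041514] [-1.79963241e+02 -4.58660875e-02  9.01170174e+01]
```

View pics/s3.png

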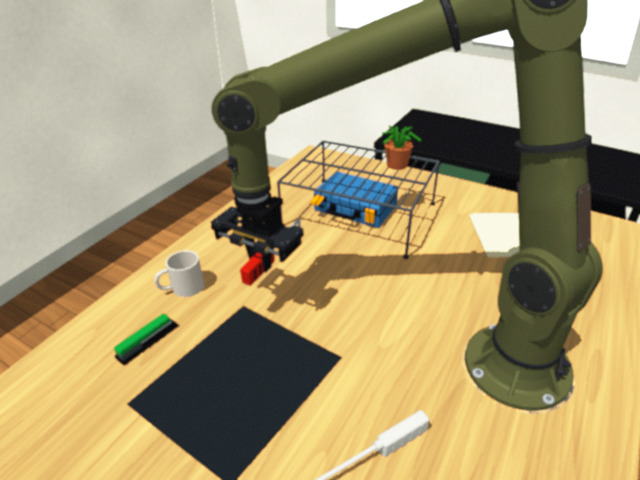

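View pics/t3.png

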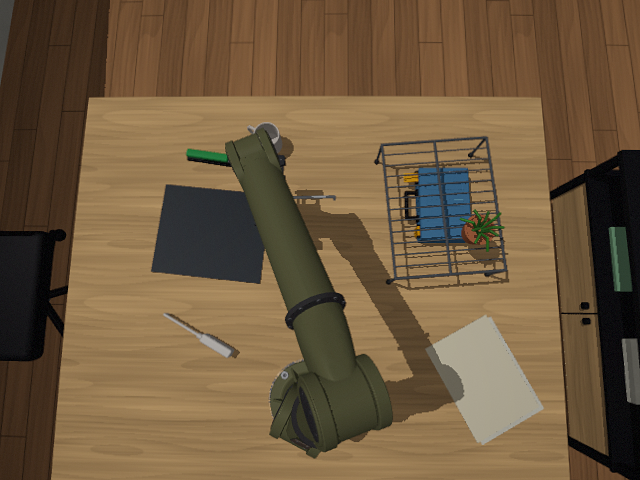

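Run:
```python
from h import *
t=cv2.imread("pics/t3.png");zoom(t,280,150,450,260,4.5,"pics/t3z.png")
```

```text
(no output)
```

View pics/t3z.png

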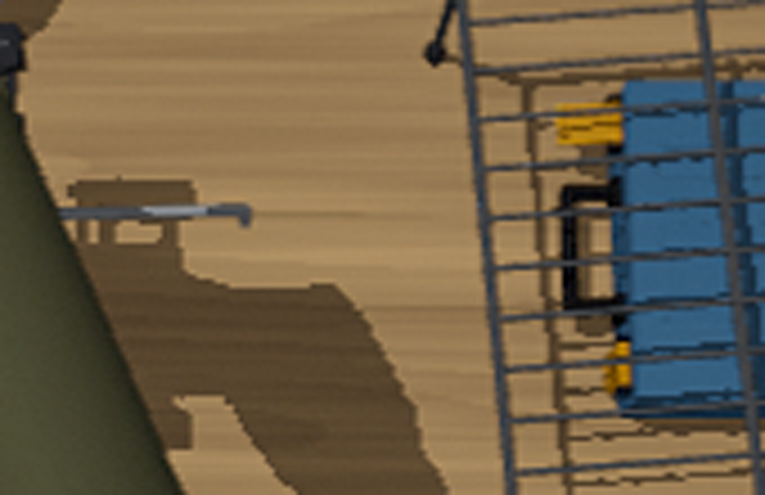

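Run:
```python
from h import *
f=lambda x,y:(280+x/4.5,150+y/4.5)
print("rod",plane("top",f(70,213),.1465),plane("top",f(251,211),.1465),"tip",plane("top",f(246,224),.1135))
print("bar top L/R outer corners",plane("top",f(563,186),.042),plane("top",f(566,311),.042))
print("bar inner",plane("top",f(578,205),.042),plane("top",f(580,297),.042))
print("case front top L/R",plane("top",f(622,83),.072),plane("top",f(624,412),.072))
row(.567,-.02,.056,89.5);
```

```text
rod [0.5652989  0.03524474 0.1465    ] [ 0.56698498 -0.07703708  0.1465    ] tip [ 0.56699019 -0.07438754  0.1135    ]
bar top L/R outer corners [ 0.61230123 -0.2889731   0.042     ] [ 0.52627101 -0.28878504  0.042     ]
bar inner [ 0.59914433 -0.29872676  0.042     ] [ 0.53585696 -0.29836969  0.042     ]
case front top L/R [ 0.67508362 -0.32478004  0.072     ] [ 0.45369794 -0.31928572  0.072     ]
shift [-0.1215  0.0012  0.0643] twist rad 0.0108 rows>= 3.0
```

```bash
python3 -m handwheel '[[0.015,-0.03,0.001,0.02,0],[0.015,-0.07,0.001,0.04,0],[0.015,-0.11,0.001,0.055,0],[0.015,-0.15,0.001,0.055,0],[0.015,-0.18,0.001,0.055,0],[0.015,-0.21,0.001,0.055,0],[0.015,-0.23,0.001,0.055,0],[0.015,-0.24,0.001,0.055,0],[0.015,-0.24,0.001,0.055,0],[0.015,-0.24,0.001,0.055,0]]' 45; python3 -c "
from h import *
t=read_camera('top');s=read_camera('side')
zoom(t,300,130,470,260,4.5,'pics/t4.png');zoom(s,260,130,450,260,4.2,'pics/s4.png');print(get_obs()['tool_pos'],get_obs()['tool_rot'])"
```

```text
time_s: 7.75
tool_pos: [0.5676, -0.1377, 0.0656]
tool_rot: [180.0, -0.1, 90.1]
force: [0.1, 1.1, -1.4]
grip_width: 0.0256
[ 0.56760472 -0.13764161  0.06566105] [ 1.79991020e+02 -4.72727680e-02  9.01842257e+01]
```

View pics/s4.png

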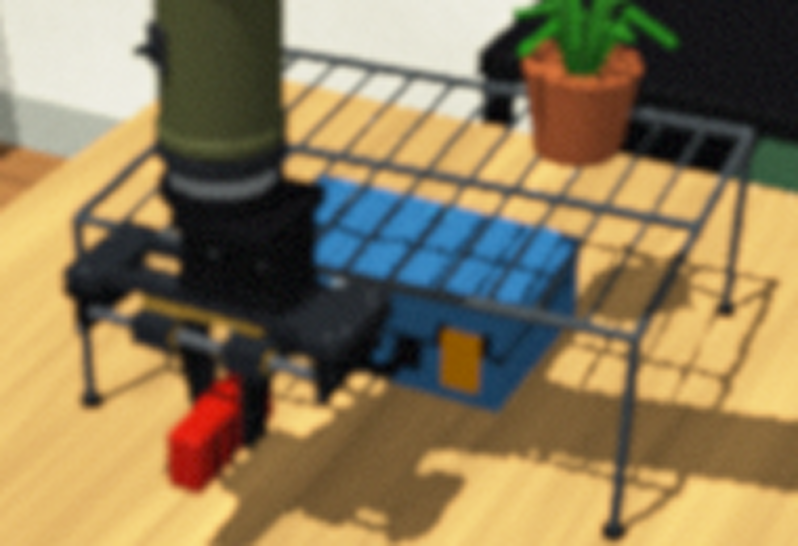

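View pics/t4.png

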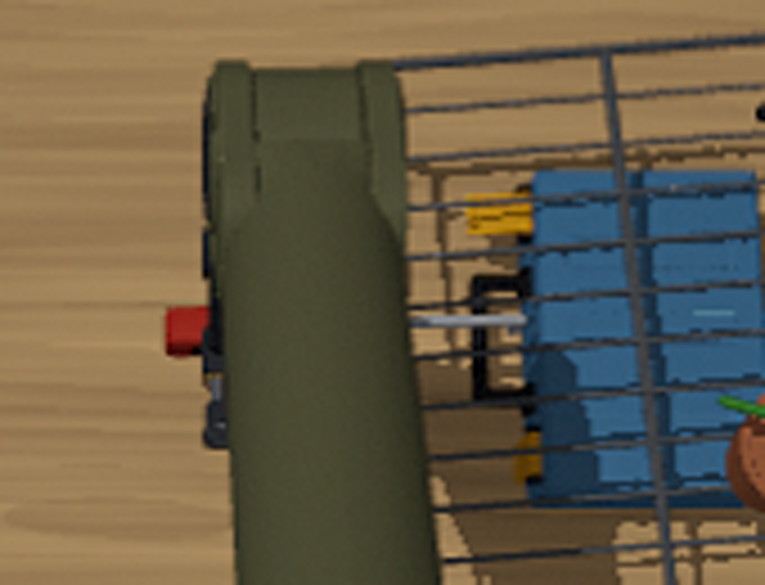

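Run:
```python
from h import *
f=lambda x,y:(300+x/4.5,130+y/4.5)
print("rod end",plane("top",f(526,320),.092),"bar",plane("top",f(480,278),.042),plane("top",f(482,396),.042),plane("top",f(489,300),.042),"face bottom/lid edge",plane("top",f(535,172),.072))
```

```text
rod end [ 0.5694963  -0.31362619  0.092     ] bar [ 0.61093187 -0.29365505  0.042     ] [ 0.52969515 -0.29287203  0.042     ] [ 0.5956801  -0.29930566  0.042     ] face bottom/lid edge [ 0.67578781 -0.32679835  0.072     ]
```

```bash
python3 -m handwheel '[[0.015,-0.002,0,0,0],[0.015,-0.002,0,0.01,0],[0.015,-0.002,0,0.02,0],[0.015,-0.002,0,0.03,0],[0.015,-0.002,0,0.036,0],[0.015,-0.002,0,0.039,0],[0.015,-0.002,0,0.039,0],[0.015,-0.002,0,0.039,0]]' 45; python3 -m handwheel '[[0.015,0.003,0,0,0],[0.015,0.006,0,0,0],[0.015,0.009,0,0,0],[0.015,0.012,0,0,0],[0.015,0.016,0,0,0],[0.015,0.02,0,0,0],[0.015,0.02,0,0,0]]' 45;  python3 -c "
from h import *
t=read_camera('top')
zoom(t,300,130,470,260,4.5,'pics/t5.png');print(get_obs()['tool_pos'],get_obs()['force'])"
```

```text
time_s: 8.65
tool_pos: [0.5676, -0.1421, 0.0267]
tool_rot: [180.0, 0.0, 90.0]
force: [0.4, 0.0, -0.3]
grip_width: 0.0259
time_s: 9.35
tool_pos: [0.5673, -0.123, 0.0266]
tool_rot: [-180.0, 0.1, 90.0]
force: [-1.0, -4.5, -1.9]
grip_width: 0.026
[ 0.56725497 -0.12304763  0.0266213 ] [ 0.05678019 -2.95756155 -1.77943544]
```

View pics/t5.png

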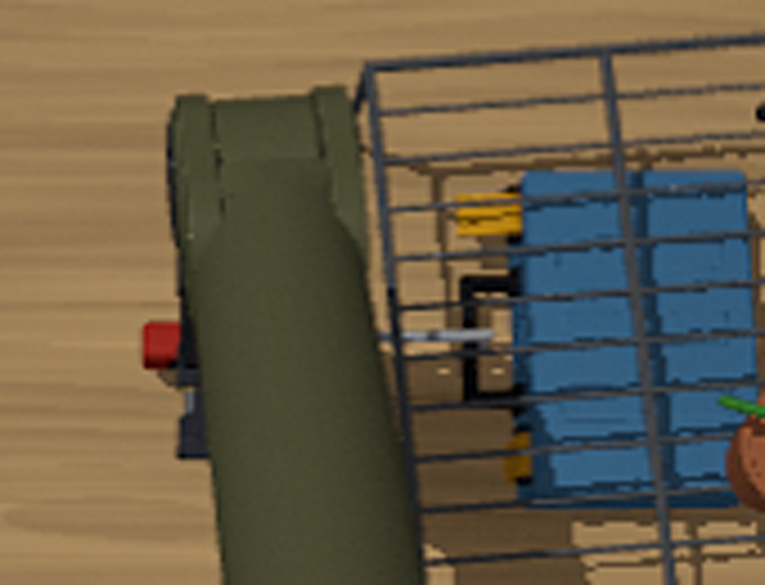

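```bash
python3 -m handwheel '[[0.015,0.008,0,0,0],[0.015,0.02,0,0,0],[0.015,0.035,0,0,0],[0.015,0.05,0,0,0],[0.015,0.065,0,0,0],[0.015,0.08,0,0,0],[0.015,0.095,0,0,0],[0.015,0.11,0,0,0],[0.015,0.12,0,0,0],[0.015,0.125,0,0,0]]' 45;  python3 -c "
from h import *
t=read_camera('top')
zoom(t,200,100,500,300,2.6,'pics/t6.png');print(get_obs()['tool_pos'],get_obs()['force'])"
```

```text
time_s: 10.4
tool_pos: [0.5671, 0.0043, 0.0265]
tool_rot: [-180.0, -0.0, 90.1]
force: [-0.9, -5.7, -1.7]
grip_width: 0.0261
[0.56712818 0.00476776 0.0265687 ] [ 0.41308675 -1.83715811 -0.60912423]
```

View pics/t6.png

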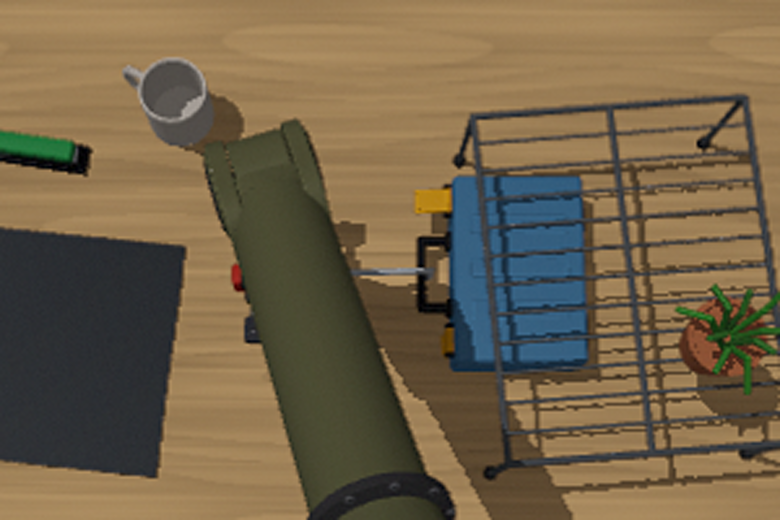

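```bash
python3 -m handwheel '[[0.015,0.008,0,0,0],[0.015,0.02,0,0,0],[0.015,0.035,0,0,0],[0.015,0.05,0,0,0],[0.015,0.065,0,0,0],[0.015,0.08,0,0,0],[0.015,0.095,0,0,0],[0.015,0.11,0,0,0],[0.015,0.125,0,0,0],[0.015,0.14,0,0,0],[0.015,0.155,0,0,0],[0.015,0.168,0,0,0],[0.015,0.178,0,0,0],[0.015,0.185,0,0,0],[0.015,0.188,0,0,0]]' 45;  python3 -c "
from h import *
t=read_camera('top')
zoom(t,200,100,500,300,2.6,'pics/t7.png');print(get_obs()['tool_pos'],get_obs()['force'])"
```

```text
time_s: 11.95
tool_pos: [0.5671, 0.1914, 0.0264]
tool_rot: [-180.0, 0.0, 90.0]
force: [0.2, -5.0, -1.4]
grip_width: 0.0256
[0.56708649 0.19165903 0.02642939] [-0.42690719 -3.90585847 -0.87991743]
```

View pics/t7.png

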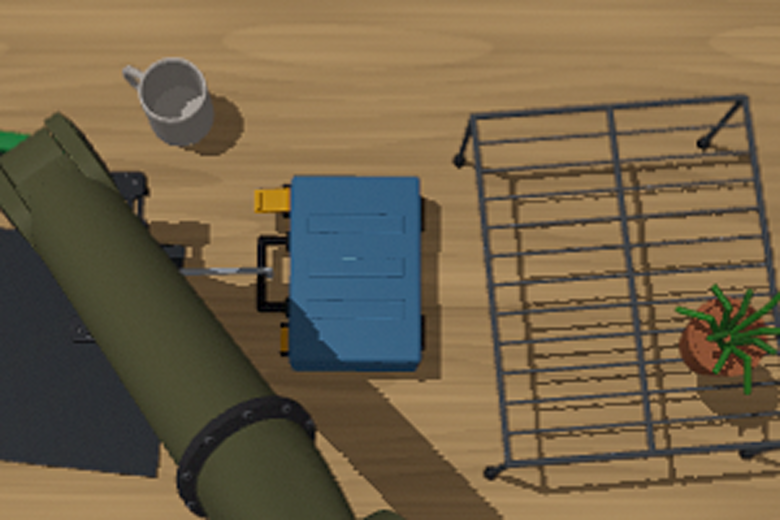

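Run:
```python
from h import *
f=lambda x,y:(200+x/2.6,100+y/2.6)
for n,p,z in [("RL",(418,177),.072),("RR",(420,362),.072),("FL",(292,177),.072),("FR",(291,362),.072),("RRbot",(422,371),.0),("foot",(460,160),.004),("foot",(491,472),.004),("latchend tl",(256,190),.058),("latchend bl",(257,211),.058),("latch rootL",(290,187),.058)]: print(n,plane("top",f(*p),z))
```

```text
RL [ 0.67548464 -0.1528645   0.072     ]
RR [ 0.45968431 -0.15340762  0.072     ]
FL [ 0.67505298 -0.00762422  0.072     ]
FR [ 0.45892192 -0.00897797  0.072     ]
RRbot [ 0.46042263 -0.16104277  0.        ]
foot [ 0.71959503 -0.20914202  0.004     ]
foot [ 0.34180474 -0.2398074   0.004     ]
latchend tl [0.66375966 0.03470754 0.058     ]
latchend bl [0.63839134 0.03310885 0.058     ]
latch rootL [ 0.66749147 -0.00487754  0.058     ]
```

```bash
python3 -m handwheel '[[0.015,-0.004,0,0,0],[0.015,-0.008,0,0,0],[0.015,-0.01,0,0,0],[0.015,-0.01,0,-0.01,0],[0.015,-0.01,0,-0.025,0],[0.015,-0.01,0,-0.04,0],[0.015,-0.01,0,-0.055,0],[0.015,-0.01,0,-0.06,0],[0.015,-0.01,0,-0.06,0]]' 45;  python3 -c "
from h import *
t=read_camera('top')
zoom(t,200,100,500,300,2.6,'pics/t8.png');print(get_obs()['tool_pos'],get_obs()['force']); row(.4897,.3775,.085,84.5)"
```

```text
time_s: 12.9
tool_pos: [0.5682, 0.1812, 0.0881]
tool_rot: [179.8, -0.0, 90.0]
force: [1.0, 0.0, -1.7]
grip_width: 0.0255
[0.56756808 0.18087277 0.08704396] [ 0.07556268 -0.35724555 -2.30811804]
shift [ 0.1966 -0.0779  0.0019] twist rad 0.096 rows>= 5.0
```

View pics/t8.png

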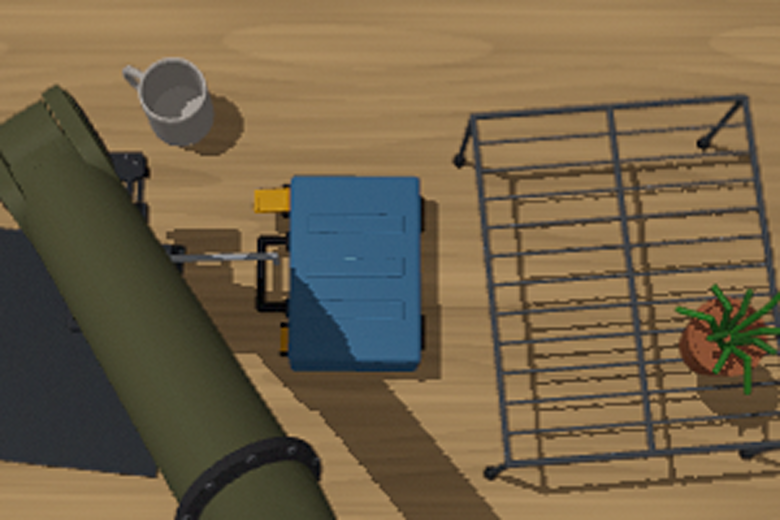

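```bash
python3 -m handwheel '[[0.015,0.03,0,0,0],[0.015,0.07,-0.005,0,0],[0.015,0.11,-0.03,0,0.03],[0.015,0.15,-0.06,0,0.07],[0.015,0.18,-0.074,0,0.096],[0.015,0.197,-0.078,0,0.096],[0.015,0.197,-0.078,0,0.096],[0.015,0.197,-0.078,0.02,0.096],[0.015,0.197,-0.078,0.04,0.096],[0.015,0.197,-0.078,0.06,0.096],[0.015,0.197,-0.078,0.065,0.096],[0.015,0.197,-0.078,0.065,0.096],[0.015,0.197,-0.078,0.065,0.096]]' 45;  python3 -c "
from h import *
s=read_camera('side')
cv2.imwrite('pics/s9.png',s);print(get_obs()['tool_pos'],get_obs()['tool_rot'],get_obs()['force']); row(.4897,.3775,.0105,84.5)"
```

```text
time_s: 14.25
tool_pos: [0.49, 0.3777, 0.0222]
tool_rot: [180.0, -0.0, 84.5]
force: [-0.1, -0.4, -0.3]
grip_width: 0.0258
[0.49017906 0.37803842 0.02254766] [ 1.79928971e+02 -5.41180433e-02  8.44692193e+01] [-0.62461243  0.31217672 -1.75844348]
shift [-0.0006 -0.0004  0.012 ] twist rad -0.0005 rows>= 1.0
```

View pics/s9.png

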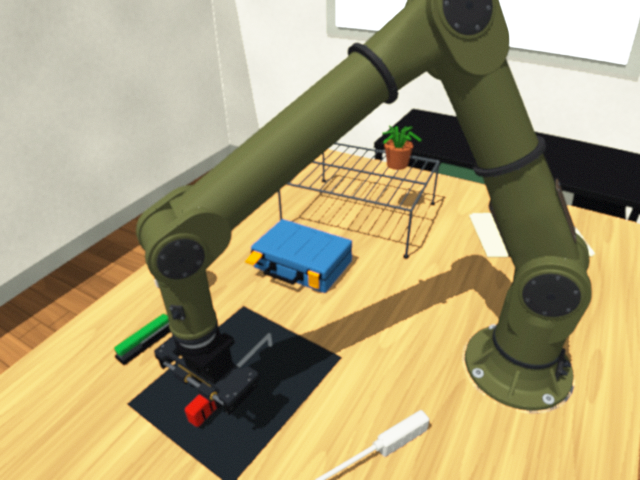

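```bash
python3 -m handwheel '[[0.015,0,0,0.004,0],[0.015,0,0,0.007,0],[0.015,0,0,0.009,0],[0.015,0,0,0.0105,0],[0.015,0,0,0.0115,0],[0.015,0,0,0.012,0],[0.015,0,0,0.012,0],[0.015,0,0,0.012,0]]' 45
```

```text
time_s: 15.1
tool_pos: [0.4893, 0.3778, 0.0105]
tool_rot: [180.0, 0.0, 84.5]
force: [-2.4, -2.5, 5.6]
grip_width: 0.0256
```

Contact (about 6 N upward): it rests on the pad. Open slowly, then rise.

```bash
python3 -m handwheel '[[0.03,0,0,0,0],[0.04,0,0,0,0],[0.06,0,0,0,0],[0.087,0,0,0,0],[0.087,0,0,0,0],[0.087,0,0,0,0],[0.087,0,0,0,0]]' 20; python3 -m handwheel '[[0.087,0,0,0,0],[0.087,0,0,-0.02,0],[0.087,0,0,-0.05,0],[0.087,0,0,-0.09,0],[0.087,0,0,-0.13,0],[0.087,0,0,-0.17,0],[0.087,0,0,-0.19,0],[0.087,0,0,-0.19,0]]';  python3 -c "
from h import *
s=read_camera('side');t=read_camera('top')
cv2.imwrite('pics/s10.png',s);cv2.imwrite('pics/t10.png',t);zoom(s,220,200,370,310,5,'pics/s10z.png')"
```

```text
time_s: 15.8
tool_pos: [0.4893, 0.3778, 0.0094]
tool_rot: [-180.0, 0.0, 84.5]
force: [-0.3, 0.2, -0.2]
grip_width: 0.0703
time_s: 16.6
tool_pos: [0.4907, 0.3796, 0.2035]
tool_rot: [179.7, -0.2, 84.5]
force: [-0.0, -0.2, 0.8]
grip_width: 0.087
```

View pics/s10.png

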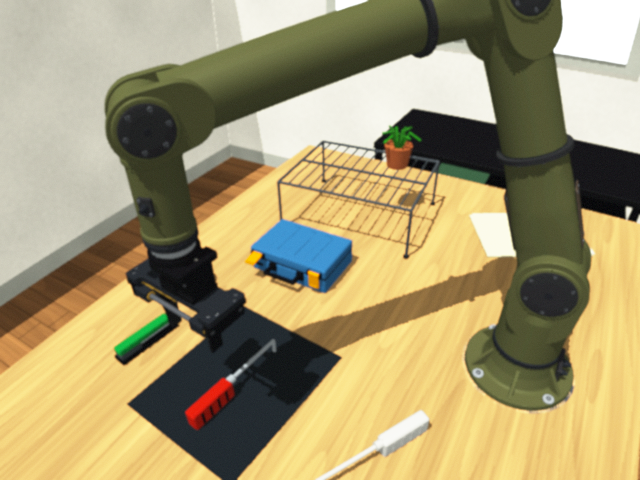

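View pics/s10z.png

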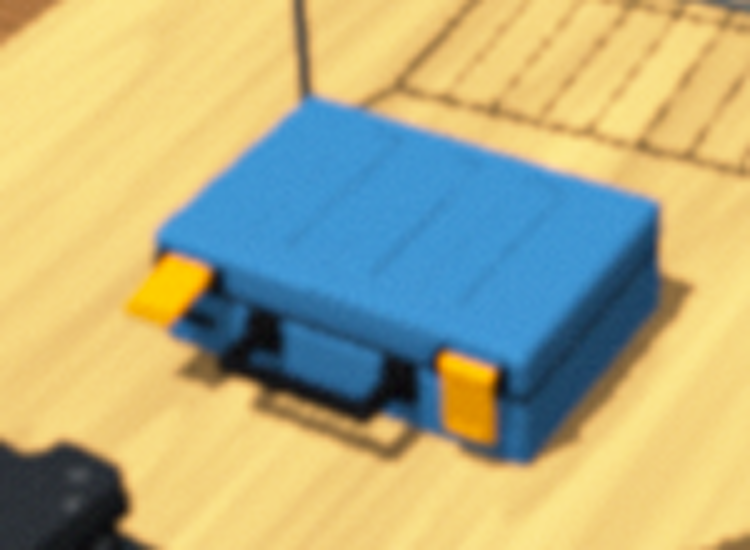

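View pics/t10.png

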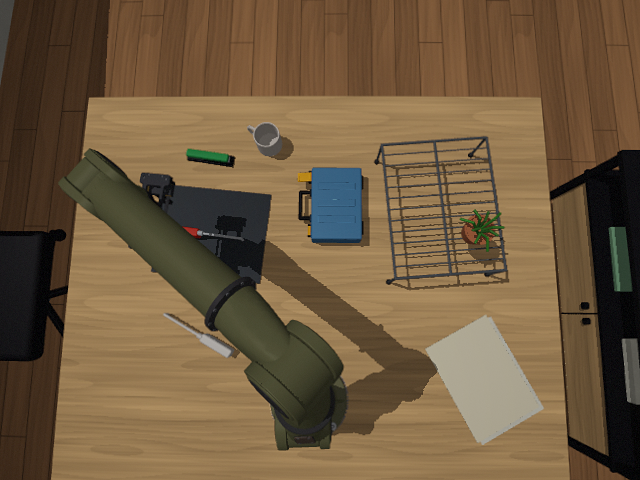

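Run:
```python
from h import *
t=cv2.imread('pics/t10.png');zoom(t,285,155,375,255,6,'pics/t10z.png')
```

```text
(no output)
```

View pics/t10z.png

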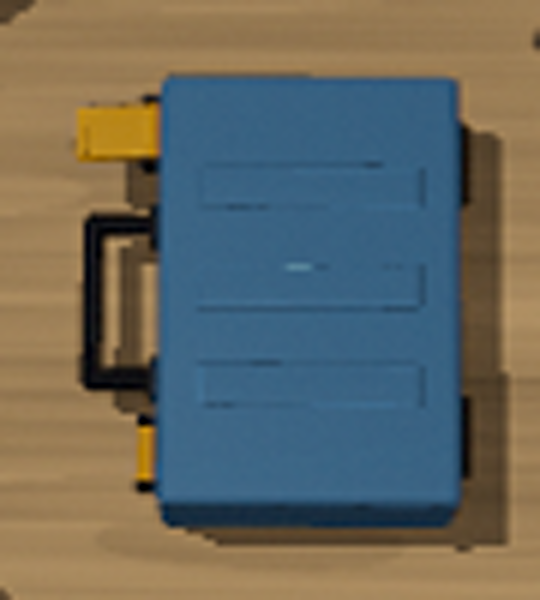

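Run:
```python
from h import *
f=lambda x,y:(285+x/6,155+y/6); g=lambda x,y:(220+x/5,200+y/5)
print("end upper corner L",tri(f(77,107),g(128,307)),"end R",tri(f(78,160),g(168,327)))
print("case FL top",plane("top",f(163,77),.072),"FR",plane("top",f(160,500),.072),"RL",plane("top",f(459,80),.072),"RR",plane("top",f(459,500),.072), "FL tri",tri(f(163,77),g(158,235)))
print("bar outer",plane("top",f(84,215),.042),plane("top",f(82,390),.042))
row(.653,.05,.20,90)
```

```text
end upper corner L (array([0.66578538, 0.03688239, 0.05357073]), np.float64(0.0002974607212709883)) end R (array([0.6401808 , 0.03673886, 0.05009766]), np.float64(0.002286376522327433))
case FL top [ 0.67581451 -0.007192    0.072     ] FR [ 0.46156677 -0.00819966  0.072     ] RL [ 0.67469126 -0.15504509  0.072     ] RR [ 0.46232875 -0.1533159   0.072     ] FL tri (array([ 0.67790686, -0.00697552,  0.06530941]), np.float64(0.00022718850957141707))
bar outer [0.61258538 0.03325552 0.042     ] [0.52202447 0.03274245 0.042     ]
shift [-0.3105  0.1944 -0.0006] twist rad -0.096 rows>= 8.0
```

```bash
python3 -m handwheel '[[0,-0.04,0.02,0,-0.01],[0,-0.08,0.045,0,-0.03],[0,-0.12,0.07,0,-0.05],[0,-0.16,0.095,0,-0.07],[0,-0.2,0.12,0,-0.096],[0,-0.24,0.15,0,-0.096],[0,-0.28,0.18,0,-0.096],[0,-0.311,0.194,0,-0.096],[0,-0.311,0.194,0,-0.096],[0,-0.311,0.194,0,-0.096],[0,-0.311,0.194,0,-0.096],[0,-0.311,0.194,0,-0.096],[0,-0.311,0.194,0,-0.096],[0,-0.311,0.194,0,-0.096]]' 10;  python3 -c "
from h import *
row(.652,.031,.09,90)"
```

```text
time_s: 18.1
tool_pos: [0.6524, 0.0507, 0.1997]
tool_rot: [180.0, 0.0, 90.1]
force: [-0.0, 0.4, -0.6]
grip_width: 0.0007
shift [-0.0196 -0.0004  0.1097] twist rad 0.0015 rows>= 3.0
```

```bash
python3 -m handwheel '[[0,-0.005,0,0.03,0],[0,-0.012,0,0.06,0],[0,-0.02,0,0.09,0],[0,-0.02,0,0.11,0],[0,-0.02,0,0.11,0],[0,-0.02,0,0.11,0]]' 10;  python3 -c "
from h import *
print(get_obs()['tool_pos'],get_obs()['force'])
s=read_camera('side');t=read_camera('top')
zoom(s,150,130,370,310,3.5,'pics/s11.png');zoom(t,240,100,390,260,3.7,'pics/t11.png')"
```

```text
time_s: 18.7
tool_pos: [0.6528, 0.0302, 0.0901]
tool_rot: [180.0, -0.0, 90.0]
force: [0.6, 0.2, 0.7]
grip_width: 0.0002
[0.65279321 0.03024949 0.09006031] [0.59367024 0.16822203 0.74264162]
```

View pics/s11.png

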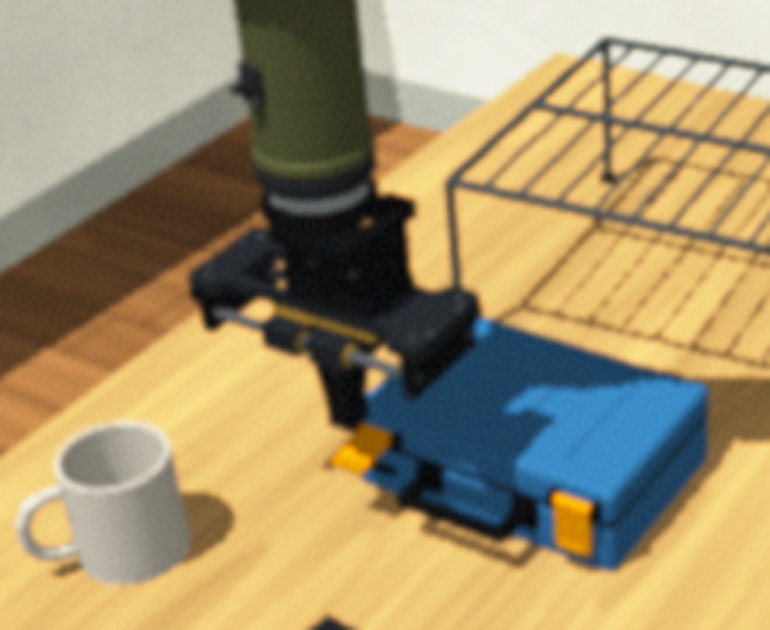

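View pics/t11.png

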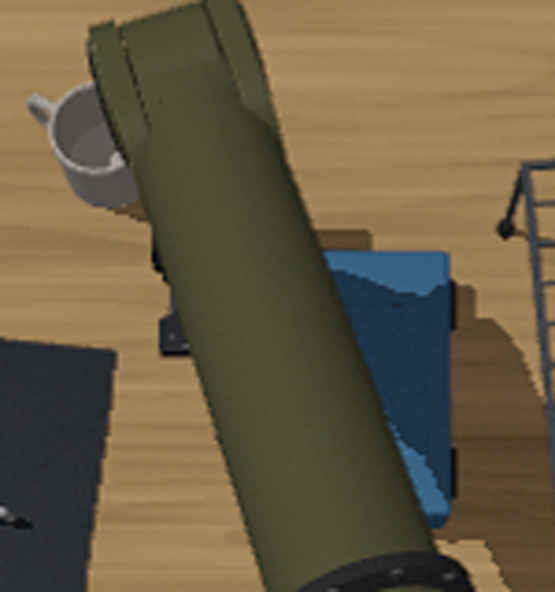

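```bash
python3 -m handwheel '[[0,0,0,0.01,0],[0,0,0,0.02,0],[0,0,0,0.027,0],[0,0,0,0.032,0],[0,0,0,0.037,0],[0,0,0,0.042,0],[0,0,0,0.047,0],[0,0,0,0.047,0]]' 10;  python3 -c "
from h import *
print(get_obs()['tool_pos'],get_obs()['force'])
s=read_camera('side')
zoom(s,150,130,370,310,3.5,'pics/s12.png')"
```

```text
time_s: 19.6
tool_pos: [0.6522, 0.0298, 0.0416]
tool_rot: [-179.9, -0.0, 90.0]
force: [-0.1, 0.8, -1.2]
grip_width: 0.0007
[0.65215378 0.0297522  0.04164823] [-0.10787598  0.80910888 -1.20044216]
```

View pics/s12.png

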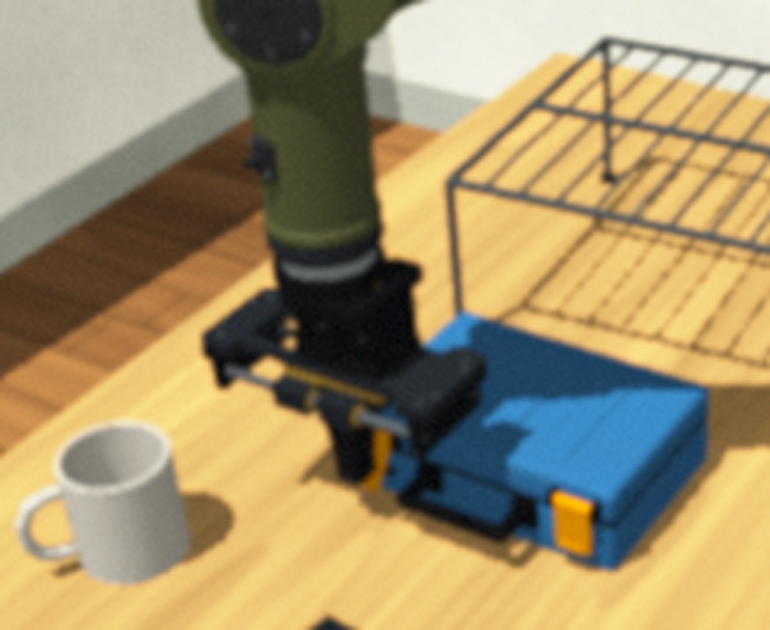

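```bash
python3 -m handwheel '[[0,0,0,0.005,0],[0,0,0,0.01,0],[0,0,0,0.015,0],[0,0,0,0.019,0],[0,0,0,0.019,0],[0,-0.004,0,0.019,0],[0,-0.008,0,0.019,0],[0,-0.012,0,0.019,0],[0,-0.015,0,0.019,0],[0,-0.017,0,0.019,0],[0,-0.018,0,0.019,0],[0,-0.018,0,0.019,0]]' 10;  python3 -c "
from h import *
print(get_obs()['tool_pos'],get_obs()['force'])
s=read_camera('side')
zoom(s,150,130,370,310,3.5,'pics/s13.png')"
```

```text
time_s: 20.85
tool_pos: [0.653, 0.0121, 0.0238]
tool_rot: [179.9, -0.0, 90.0]
force: [2.0, 3.1, -0.8]
grip_width: 0.0004
[0.65301742 0.01209086 0.02375015] [ 2.0402859   3.14109439 -0.84374858]
```

View pics/s13.png

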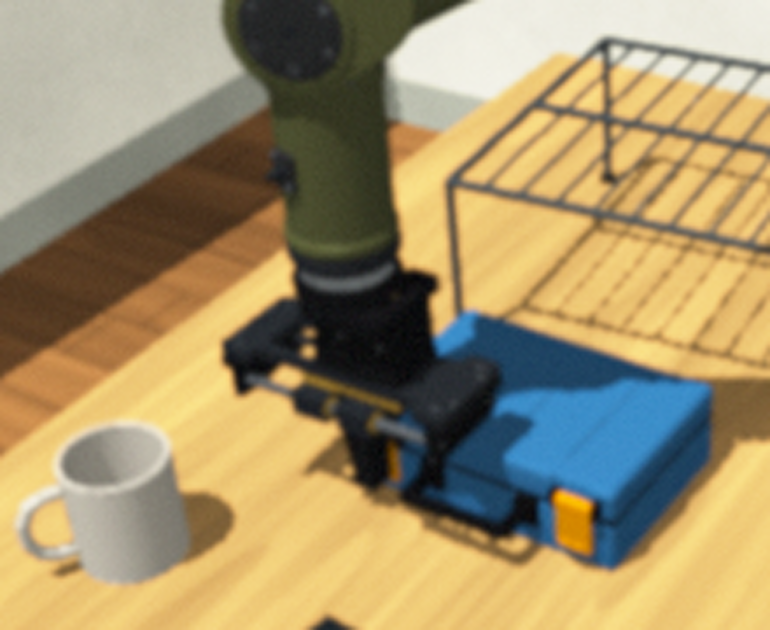

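```bash
python3 -m handwheel '[[0,0.01,0,0,0],[0,0.025,0,0,0],[0,0.025,0,-0.02,0],[0,0.025,0,-0.06,0],[0,0.06,-0.04,-0.1,0],[0,0.11,-0.08,-0.15,0],[0,0.16,-0.12,-0.15,0],[0,0.2,-0.16,-0.15,0],[0,0.24,-0.18,-0.15,0],[0,0.24,-0.18,-0.15,0],[0,0.24,-0.18,-0.15,0],[0,0.24,-0.18,-0.15,0]]' 10;  python3 -c "
from h import *
print(get_obs()['tool_pos'],get_obs()['force'])
s=read_camera('side');t=read_camera('top')
cv2.imwrite('pics/s14.png',s);cv2.imwrite('pics/t14.png',t);zoom(s,220,200,370,310,5,'pics/s14z.png');zoom(t,285,155,375,255,6,'pics/t14z.png')"
```

```text
time_s: 22.1
tool_pos: [0.471, 0.2539, 0.174]
tool_rot: [179.9, 0.1, 90.3]
force: [0.5, -0.1, 0.1]
grip_width: 0.0006
[0.47098831 0.25389129 0.17396477] [ 0.49902063 -0.136416    0.08212755]
```

View pics/s14z.png

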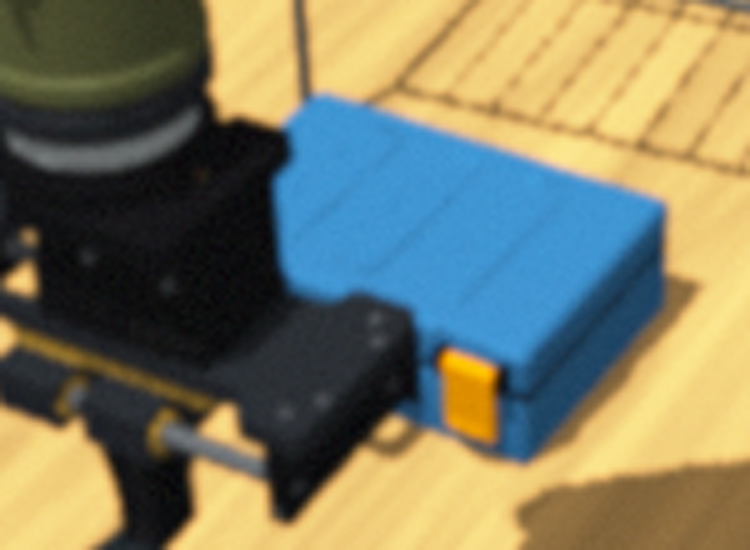

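View pics/t14z.png

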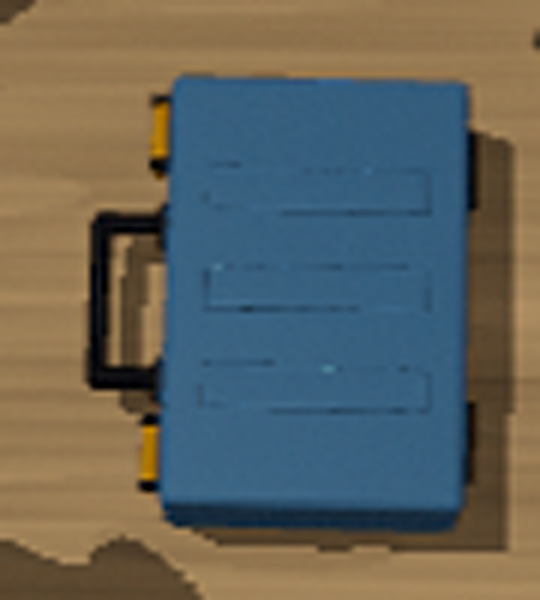

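View pics/s14.png

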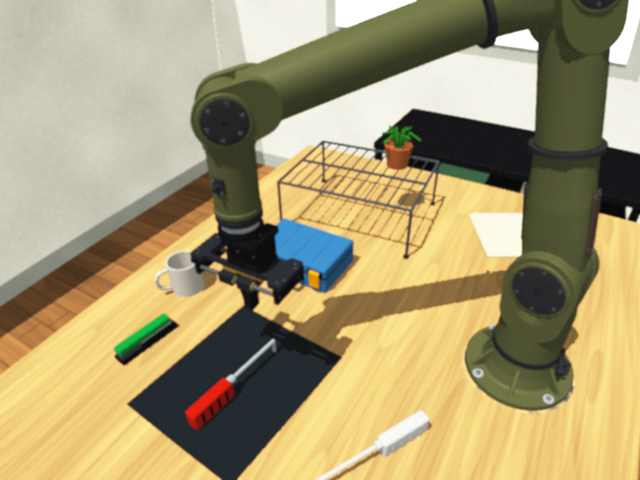

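View pics/t14.png

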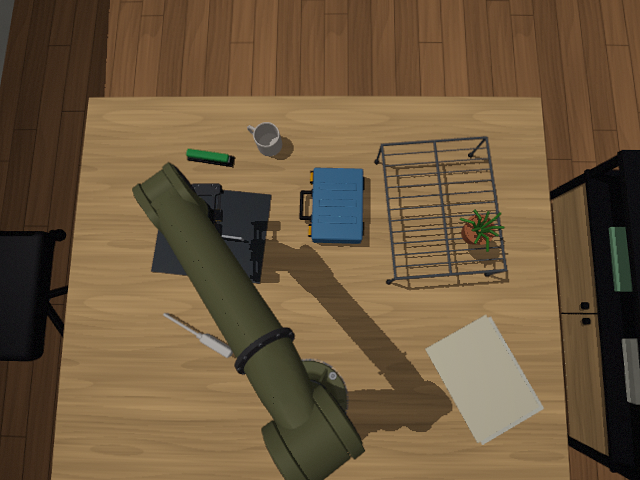

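```bash
python3 -m handwheel '[[0,0.05,0,-0.02,0],[0,0.1,0.01,-0.04,0],[0,0.14,0.02,-0.04,0],[0,0.15,0.02,-0.04,0],[0,0.15,0.02,-0.04,0]]' 10;  python3 -c "
from h import *
s=read_camera('side')
zoom(s,220,200,370,310,5,'pics/s15z.png')
f=lambda x,y:(285+x/6,155+y/6)
for q in [(173,77),(162,502),(467,82),(463,505)]: print(plane('top',f(*q),.072))"
```

```text
time_s: 22.7
tool_pos: [0.4926, 0.4023, 0.2119]
tool_rot: [-179.8, 0.0, 90.1]
force: [-0.1, 0.0, 0.5]
grip_width: 0.0006
[ 0.6758263  -0.01219547  0.072     ]
[ 0.46058787 -0.00918319  0.072     ]
[ 0.67366444 -0.15902623  0.072     ]
[ 0.4598827  -0.15523567  0.072     ]
```

View pics/s15z.png

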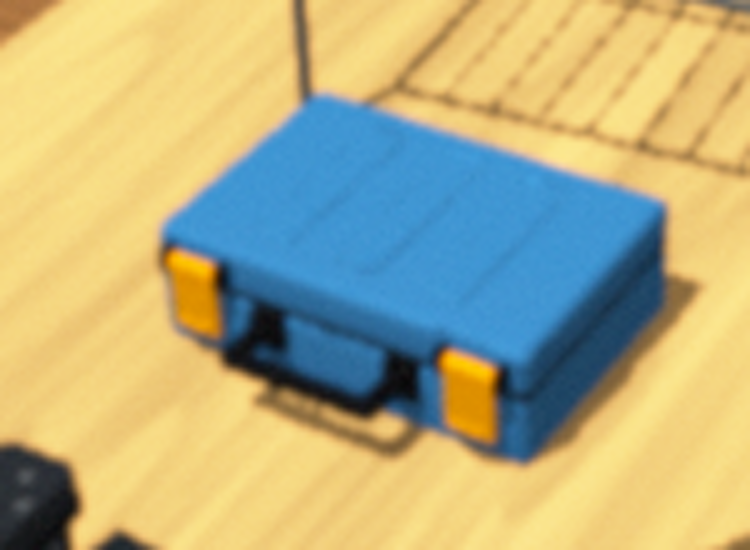

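```bash
python3 -c "
from cell import *
print(sign_off())"
```

```text
the job is handed in; nothing more can be done
None
```

The job was handed in at about 23 s of the 64 s. The case is out from under the shelf, the hook is on the pad, and the open latch is shut.

- **Drag:** I gripped the pull hook, caught the case handle with it and pulled the case out. Nothing but the hook touched the case until it was clear. The pull force was about 5 N.
- **Hook:** I lowered it to a light contact of about 6 N on the pad before opening the jaws. The later pictures show it lying flat there.
- **Latch:** I swung it down with the closed fingers and pressed it home with about 3 N. In the final side and top pictures it looks as flat as the other latch. I judged this by eye and did not measure its angle.
- **Case position:** By the last top picture its rear edge is about 50 mm outside the shelf's front edge, and it lies flat on the desk. The latch push moved its left side back about 4 mm and turned it slightly, by about 1°.
- **Everything else:** The mug, stapler and plant look to be where they were, though I did not re-measure them. The arm ended clear of everything.

One disagreement: before I shut it, the two views put the latch end about 6 mm lower than a level latch would be. The case lid corner came out low by a similar amount, so I took it as a measurement error.

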